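# Find the unlocked clean-out hatch of the dust box and push it open

## Task

Only one of the four identical clean-out hatches on top of the dust box has been unlocked from below. With the fingertips, gently press the ribbed pads of the hatches one after another until you find the one that rocks, then push that pad down until the hatch is open as far as it goes, and leave it open with the hand clear. Nothing is to be gripped or lifted: leave the tin, the sanding block and everything else where it stands.

Things in the scene. Friction and masses are not known exactly. Their poses are not given: they have to be found in the camera images.
- dust_box: low plywood dust box fixed on the saw's black right wing, 220 (its x) x 248 (y) x 75 mm high, a black spigot standing 34 mm out of its near (-x) face. Origin on the saw top below the middle of the hatches, z up. Four hatches, flush with the top, centred at x = +-52, y = +-42 mm; beyond y = -96 mm the top is a plain strip carrying small things. 50 mm are free below the unlocked hatch
- hatch_1 (a joint): near, left (+y) hatch: grey plate 90 (box x) x 70 x 6 mm, all four alike. Pivot along the box's y, 54 mm from its near (-x) edge, 36 mm from its far one. 0 = flush; grows (rad) as the near end sinks into the box and the far end rises; stop at 0.85. Stays where it is left. If unlocked, 1 to 2 N on the pad moves it; a locked one gives at most 0.1 and springs back
- hatch_1_pad (a point): middle of the black ribbed push pad (30 x 50 mm) on top of the near, left (+y) hatch, 20 mm from its near edge, 34 mm on the near side of its pivot; moves with it. Pushing straight down here opens the unlocked hatch: tips 22 mm wide along the box's x go about 25 to 35 mm down to reach its stop
- hatch_2 (a joint): near, right (-y) hatch: grey plate 90 (box x) x 70 x 6 mm, all four alike. Pivot along the box's y, 54 mm from its near (-x) edge, 36 mm from its far one. 0 = flush; grows (rad) as the near end sinks into the box and the far end rises; stop at 0.85. Stays where it is left. If unlocked, 1 to 2 N on the pad moves it; a locked one gives at most 0.1 and springs back
- hatch_2_pad (a point): middle of the black ribbed push pad (30 x 50 mm) on top of the near, right (-y) hatch, 20 mm from its near edge, 34 mm on the near side of its pivot; moves with it. Pushing straight down here opens the unlocked hatch: tips 22 mm wide along the box's x go about 25 to 35 mm down to reach its stop
- hatch_3 (a joint): far, left (+y) hatch: grey plate 90 (box x) x 70 x 6 mm, all four alike. Pivot along the box's y, 54 mm from its near (-x) edge, 36 mm from its far one. 0 = flush; grows (rad) as the near end sinks into the box and the far end rises; stop at 0.85. Stays where it is left. If unlocked, 1 to 2 N on the pad moves it; a locked one gives at most 0.1 and springs back
- hatch_3_pad (a point): middle of the black ribbed push pad (30 x 50 mm) on top of the far, left (+y) hatch, 20 mm from its near edge, 34 mm on the near side of its pivot; moves with it. Pushing straight down here opens the unlocked hatch: tips 22 mm wide along the box's x go about 25 to 35 mm down to reach its stop
- hatch_4 (a joint): far, right (-y) hatch: grey plate 90 (box x) x 70 x 6 mm, all four alike. Pivot along the box's y, 54 mm from its near (-x) edge, 36 mm from its far one. 0 = flush; grows (rad) as the near end sinks into the box and the far end rises; stop at 0.85. Stays where it is left. If unlocked, 1 to 2 N on the pad moves it; a locked one gives at most 0.1 and springs back
- hatch_4_pad (a point): middle of the black ribbed push pad (30 x 50 mm) on top of the far, right (-y) hatch, 20 mm from its near edge, 34 mm on the near side of its pivot; moves with it. Pushing straight down here opens the unlocked hatch: tips 22 mm wide along the box's x go about 25 to 35 mm down to reach its stop
- tack_tin: round blue open tin of tacks, 55 mm across, 21 mm high, standing loose on the plain strip of the dust box; origin at the middle of its underside. Not to be moved
- sanding_block: cork sanding block 42x68x30 mm, lying loose on the plain strip of the dust box; origin at the middle of its underside. Not to be moved
- glue_bottle: bottle of wood glue, 55 mm across, 160 mm high, on the cast-iron top; origin at the middle of its underside. Not to be moved
- block_plane: small smoothing plane 51x185x69 mm on the cast-iron top; origin at the middle of its underside. Not to be moved
- tape_1: roll of tape lying flat, 98 mm across, 25 mm high, on the cast-iron top; origin at the middle of its underside. Not to be moved
- rubber_stamp: hand stamp 32x44 mm with a turned knob, 68 mm high, on the cast-iron top; origin at the middle of its underside. Not to be moved

How it is judged (in metres and radians):
On the way, in this order (a step that is already met when the one before it is completed fails the run):
1. the unlocked hatch gives under the fingers (((value of joint hatch_1 above 0.15 rad and contact force between the fingers and dust_box above 0.1 N) or (value of joint hatch_2 above 0.15 rad and contact force between the fingers and dust_box above 0.1 N) or (value of joint hatch_3 above 0.15 rad and contact force between the fingers and dust_box above 0.1 N) or (value of joint hatch_4 above 0.15 rad and contact force between the fingers and dust_box above 0.1 N))), for 0.03 s.
2. it is pushed open (value of joint any of hatch_1, hatch_2, hatch_3, hatch_4 above 0.65 rad), for 0.1 s.
At the end, for the whole second after the job is handed in: one hatch stands open by more than 0.65 rad (its stop is at 0.85) and at rest, the other three are within 0.12 rad of shut, and the tin, sanding block, bottle, plane, tape and stamp are within 20 mm of where they stood (((value of joint hatch_1 above 0.65 rad and value of joint each of hatch_2, hatch_3, hatch_4 below 0.12 rad) or (value of joint hatch_2 above 0.65 rad and value of joint each of hatch_1, hatch_3, hatch_4 below 0.12 rad) or (value of joint hatch_3 above 0.65 rad and value of joint each of hatch_1, hatch_2, hatch_4 below 0.12 rad) or (value of joint hatch_4 above 0.65 rad and value of joint each of hatch_1, hatch_2, hatch_3 below 0.12 rad)) and velocity of joint hatch_1 between -0.05 and 0.05 rad/s and velocity of joint hatch_2 between -0.05 and 0.05 rad/s and velocity of joint hatch_3 between -0.05 and 0.05 rad/s and velocity of joint hatch_4 between -0.05 and 0.05 rad/s and distance of each of tack_tin, sanding_block, glue_bottle, block_plane, tape_1, rubber_stamp from where it was at the start of the episode below 0.02 m); the robot touches nothing.
It fails at once if a bystander is lifted, carried or pushed more than 20 mm (distance of any of tack_tin, sanding_block, glue_bottle, block_plane, tape_1, rubber_stamp from where it was at the start of the episode above 0.02 m).
It fails at once if the box or a hatch is pressed with a jab of more than 80 N (contact force between any of the fingers, the arm and dust_box above 80 N).
It also fails if it takes over 45 s, if anything falls off the work surface, if the arm or the gripper's body presses on something with over 40 N, if the wrist force passes 120 N, or if a joint passes its speed limit or range.

## Robot

A 6-joint arm with a two-finger parallel gripper is mounted at the origin on a cart in front of the work surface, level with it; the furniture and walls round the work are solid. World frame = base frame: x ahead of the robot, y to its left, z up, the work surface at z = 0. Lengths are in mm, angles in degrees, forces in N, time in s.
With the tool pointing down it reaches from about 350 to 850 mm from the base axis. Payload 8.1 kg.
Tool frame: the origin (TCP) lies on the mounting face of the last link; the fingertips stand 173 mm ahead of it and the grasp point (between the pads) lies 155 mm ahead of it; z points along the fingers, y is the direction in which the jaws open and shut (so a half turn about z gives the same grasp; the last joint's range is limited). The gripper opens to 85 mm and grips with 20 to 120 N. Pads are 22 mm wide; open, the fingers measure 114 mm over their backs; the gripper's body (76 mm by 85 mm) begins 54 mm behind the grasp point. The pads swing forward as they close: fully open they stand 13 mm farther back than shut.
Start: joints at [-80.065, 7.471, 85.268, -0, 87.261, -4.893], TCP at [153.573, -580.019, 404.692] pointing down, gripper open.
Joint ranges: [-169.43, 169.43], [-51.17, 129.36], [1.28, 143.12], [-76.62, 256.62], [0, 156.53], [-152.29, 152.29]. Speed limits (degrees/s): [136.94, 136.94, 159.86, 180, 180, 180].

## Interface

Orientations are given as [roll, pitch, yaw] about the fixed x, y, z axes, in that order (R = Rz(yaw) Ry(pitch) Rx(roll)).
In Python, from bench import * gives the robot as it stands.
- The arm moves only by the shell command python3 -m jog 'ROWS' [FORCE]. ROWS is JSON, a list of rows, each an object of numbers: "tx", "ty", "tz": the shift along the tool's x, y, z as a fraction of full scale; "ax", "ay", "az": the turn, a rotation vector about the tool's x, y, z as a fraction of full scale; "hand": the opening, from 0 (shut) to 1 (fully open). A call has 1 to 5 rows; each row is the pose to reach, as a shift and turn from the pose commanded when the call began, along the tool's axes at that moment; what a row does not reach only later rows make up. Full scale, the value 1, is 150 mm for a shift and 45 degrees for a turn. A row lasts 1/12 s, in which the tool goes at most 41.7 mm and 7.16 degrees, less where a joint would pass 70% of its speed; a pose out of reach is approached as far as the arm can. A call with a number of a shift or a turn outside -1 to 1 is refused whole. A call with a gripper value outside its range is refused whole. The fingers move at their own pace and stop on an object; FORCE is the grip in N (left out, the last holds). Time passes only in rows, so rows that repeat a pose let the fingers close. It gives the time, the measured TCP pose, the force and the opening at its end, in the units of the state.
- sense(): the state, without advancing time (a new reading comes with each control period).
- snapshot(name): name is "scene" or "top" or "wrist"; returns a dict with "pixels" (400x640x3 uint8, red, green, blue), "z_map" (400x640 float32, mm along the optical axis (not along the pixel's ray), 0 where there is no reading), "intrinsics" (3x3 intrinsics, pixels), "R" (3x3) and "t" (3): a world point X has camera coordinates R X + t. Camera axes: x right, y down, z forward; pixel columns grow to the right and rows downward; lengths in mm; the calibration is good to about 2 mm. A picture is of the moment at which its call begins.
- hand_in(): hands the job in, once; it reports no verdict.
The state is a dict: "time": time; "joint_pos": joint angles; "qd": joint speeds; "joint_efforts": joint torques, N m; "tool_pos": TCP position; "tcp_rot": TCP orientation; "ft_force": force on the tool from outside, world axes, zero at the start; "wrist_torque": the same for the moment, N m; "finger_gap": finger opening in mm.
Only numpy, scipy, OpenCV 4.12 (cv2) and the standard library are available. Lean on these libraries where they do the work, as an engineer would, in place of code of your own. Each camera call takes 0.05 s, during which the arm holds its last target.

## Working session

There is one attempt and no reset: what is moved stays moved. The work goes in short steps, Python scripts to look and compute and a shell command to move; the robot and the scene stay as the last step left them, time stands still between calls to the robot, and variables do not carry over. Pictures are saved under pics/ and viewed, and the job is handed in when it is done.

```bash
mkdir -p pics; ls; python3 - <<'E'
from bench import *
import cv2
print(sense())
for n in ["scene","top","wrist"]:
    s=snapshot(n); cv2.imwrite(f"pics/{n}0.png",s["pixels"][:,:,::-1]); print(n,s["intrinsics"].tolist(),s["R"].tolist(),s["t"].tolist())
E
```

```text
pics
{'time': 0.0, 'joint_pos': array([-8.00656813e+01,  7.51738753e+00,  8.53303400e+01,  2.91756329e-04,
        8.72610169e+01, -4.89194978e+00]), 'qd': array([ 0.09054772, -0.02939451,  0.02238809,  0.09066666,  0.06787326,
        0.03566297]), 'joint_efforts': array([-2.43074101e-03, -5.69389558e+01, -5.00560391e+01, -1.95420785e-04,
        1.46358131e-02, -4.30274918e-05]), 'tool_pos': array([ 153.52746174, -579.78803038,  403.61018894]), 'tcp_rot': array([-1.79891676e+02, -9.56372710e-03,  1.48262452e+01]), 'ft_force': array([-0.32586049,  0.69055246,  0.24048024]), 'wrist_torque': array([-0.01921951, -0.01283485,  0.00200152]), 'finger_gap': 85.08643189423512}
scene [[511.91413754991777, 0.0, 314.3878290998014], [0.0, 511.91413754991777, 196.63042332674354], [0.0, 0.0, 1.0]] [[-0.5160667291721022, -0.8561841848728444, 0.024975440240987995], [-0.36404231902433887, 0.19284698422072674, -0.9111987876618098], [0.7753375529412915, -0.4793314951581981, -0.41120918855056804]] [210.8420468426854, 262.63932227354303, 1022.3440442926651]
top [[415.57748398880926, 0.0, 317.67376155390826], [0.0, 415.57748398880926, 205.36150975972038], [0.0, 0.0, 1.0]] [[-0.013168360478735508, -0.9998397846487201, 0.012124327441260394], [-0.9950913402978909, 0.011914525892357043, -0.09824086999262278], [0.09808067468390061, -0.013358484433541743, -0.9950888061611333]] [-63.5854723354809, 533.5873105438747, 1225.063833450769]
wrist [[353.44550232274025, 0.0, 319.37901842632255], [0.0, 353.44550232274025, 194.7444615174796], [0.0, 0.0, 1.0]] [[0.25578071058999474, -0.9667322015035738, -0.002253589610711217], [-0.9215619151960251, -0.244532366873087, 0.30154196724781474], [-0.29206140544466586, -0.075051796297638, -0.9534502416603535]] [-599.0545499506186, -39.343686259625635, 380.00627062508903]
```

View pics/top0.png

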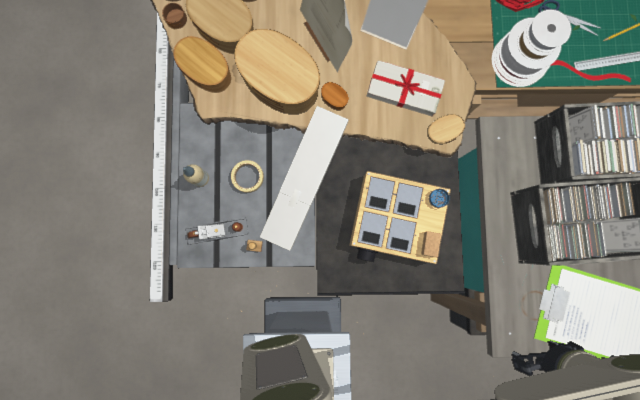

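View pics/scene0.png

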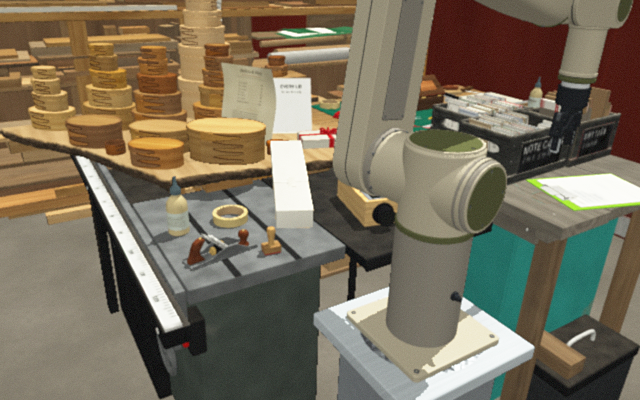

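View pics/wrist0.png

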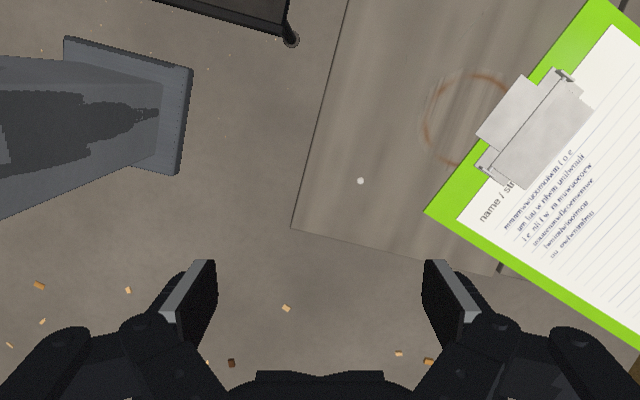

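The top view shows the box at about x 352–450, y 172–263 px, with four grey hatches and black pads on their lower (near) ends. The tin is at (438,199) and the sanding block at (431,243). Next I'll measure the plates and pads.

```bash
cat > h.py <<'E'
from bench import *
import numpy as np, cv2
def plane(s,uv,z):
    K,R,t=np.array(s["intrinsics"]),np.array(s["R"]),np.array(s["t"])
    c=-R.T@t; d=R.T@np.linalg.inv(K)@np.array([uv[0],uv[1],1.0]); return c+d*(z-c[2])/d[2]
def pix(s,X):
    K,R,t=np.array(s["intrinsics"]),np.array(s["R"]),np.array(s["t"])
    p=K@(R@np.array(X,float)+t); return p[:2]/p[2]
def dep(s,u,v):
    K,R,t=np.array(s["intrinsics"]),np.array(s["R"]),np.array(s["t"])
    z=s["z_map"][int(v),int(u)]; return R.T@(np.linalg.inv(K)@np.array([u,v,1.0])*z-t)
E
python3 - <<'E'
from h import *
s=snapshot("top"); im=s["pixels"]
c=im[160:275,335:465]; cv2.imwrite("pics/topcrop.png",cv2.resize(c,None,fx=6,fy=5.2,interpolation=cv2.INTER_CUBIC)[:,:,::-1])
print([dep(s,u,v).round(1).tolist() for u,v in [(378,190),(409,195),(370,232),(400,236),(393,210)]])
hsv=cv2.cvtColor(im,cv2.COLOR_RGB2HSV)
sub=np.zeros(im.shape[:2],np.uint8); sub[165:270,345:460]=1
h,sa,v=cv2.split(hsv)
# wooden top
wood=((sa>70)&(v>120)).astype(np.uint8)*sub
# everything in the box outline
cnt,_=cv2.findContours(wood,cv2.RETR_EXTERNAL,cv2.CHAIN_APPROX_NONE)
cn=max(cnt,key=cv2.contourArea); hull=cv2.convexHull(cn); r=cv2.minAreaRect(hull); 
print(r,[plane(s,p,75).round(1).tolist() for p in cv2.boxPoints(r)])
ins=np.zeros_like(sub); cv2.fillPoly(ins,[hull],1)
grey=((sa<70)&(ins>0)).astype(np.uint8)
n,l,st,ce=cv2.connectedComponentsWithStats(grey)
for i in range(1,n):
    if st[i,4]>100:
        pts=np.argwhere(l==i)[:,::-1].astype(np.float32); rr=cv2.minAreaRect(pts)
        print(st[i].tolist(),np.round(rr[0],2),np.round(rr[1],1),round(rr[2],1),plane(s,rr[0],75).round(1))
dark=((v<45)&(ins>0)).astype(np.uint8)
n,l,st,ce=cv2.connectedComponentsWithStats(dark)
for i in range(1,n):
    if st[i,4]>40: print("dark",st[i].tolist(),ce[i].round(2),plane(s,ce[i],75).round(1))
E
```

```text
[[571.1, -246.2, 72.8], [555.2, -336.1, 73.9], [449.2, -219.9, 71.3], [436.5, -305.9, 73.7], [512.4, -288.9, 69.2]]
((401.0920715332031, 216.9765167236328), (88.45570373535156, 76.72958374023438), 12.26477336883545) [[412.3, -160.1, 75.0], [629.9, -212.4, 75.0], [571.6, -463.6, 75.0], [355.5, -406.9, 75.0]]
[365, 176, 58, 42, 1559] [392.75 196.75] [56.  31.3] 12.3 [ 550.5 -288.3   75. ]
[358, 211, 30, 36, 787] [372.31 228.67] [24.9 31.7] 11.9 [ 458.6 -226.3   75. ]
[386, 217, 30, 36, 794] [399.67 234.63] [27.1 32. ] 11.3 [ 440.4 -304.8   75. ]
```

View pics/topcrop.png

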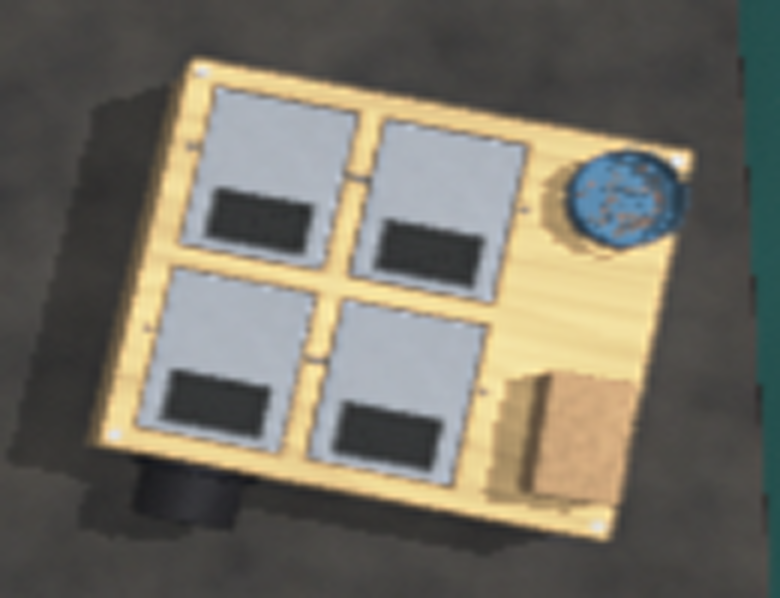

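```bash
python3 - <<'E'
from h import *
s=snapshot("top"); im=s["pixels"]
v=im.max(axis=2)
P={}
for k,(u,w) in {3:(378,202),4:(406,209),1:(371,238),2:(399,244)}.items():
    sub=v[w-8:w+9,u-12:u+13]; m=(sub<90).astype(np.uint8)
    n,l,st,ce=cv2.connectedComponentsWithStats(m); i=l[8,12]
    c=ce[i]+[u-12,w-8]; P[k]=plane(s,c,76); print(k,st[i].tolist(),c.round(2),P[k].round(1), sub[8,12])
d=(P[3]-P[1]+P[4]-P[2])/208; e=(P[1]-P[2]+P[3]-P[4])/168
print(d,e,np.degrees(np.arctan2(d[1],d[0])),np.degrees(np.arctan2(-e[0],e[1])))
p=sense()
from scipy.spatial.transform import Rotation as R
Rt=R.from_euler('xyz',p["tcp_rot"],degrees=True).as_matrix()
for k in P: print(k,"shift tool /150",(Rt.T@(P[k]+[0,0,173+25]-p["tool_pos"])/150).round(3))
E
```

```text
3 [4, 3, 17, 11, 143] [377.96 202.03] [ 535.5 -244.6   76. ] 57
4 [4, 2, 17, 12, 144] [406.18 208.27] [ 516.3 -326.    76. ] 55
1 [3, 1, 18, 13, 149] [370.63 237.16] [ 434.2 -220.7   76. ] 56
2 [4, 2, 17, 12, 149] [399.11 243.36] [ 415.4 -302.2   76. ] 56
[ 0.97249561 -0.22947324  0.        ] [0.22601492 0.96988608 0.        ] -13.276842318189782 -13.117671393113877
3 shift tool /150 [ 3.034 -1.509  0.87 ]
4 shift tool /150 [ 2.771 -1.017  0.869]
1 shift tool /150 [ 2.421 -1.836  0.87 ]
2 shift tool /150 [ 2.161 -1.342  0.869]
```

```bash
python3 -m jog '[{"tx":1,"ty":-0.6,"hand":0},{"tx":1,"ty":-0.6,"hand":0},{"tx":1,"ty":-0.6,"hand":0},{"tx":1,"ty":-0.6,"hand":0},{"tx":1,"ty":-0.6,"hand":0}]' 20
python3 -m jog '[{"tx":1,"ty":-0.6,"hand":0},{"tx":1,"ty":-0.6,"hand":0},{"tx":1,"ty":-0.6,"hand":0},{"tx":1,"ty":-0.6,"hand":0},{"tx":1,"ty":-0.6,"hand":0}]'
python3 -m jog '[{"tx":0.16,"ty":-0.14,"tz":0.2,"az":0.622,"hand":0},{"tx":0.16,"ty":-0.14,"tz":0.4,"az":0.622,"hand":0},{"tx":0.16,"ty":-0.14,"tz":0.6,"az":0.622,"hand":0},{"tx":0.16,"ty":-0.14,"tz":0.6,"az":0.622,"hand":0},{"tx":0.16,"ty":-0.14,"tz":0.6,"az":0.622,"hand":0}]'
python3 - <<'E'
from h import *
p=sense(); print(p["tool_pos"],p["tcp_rot"],p["ft_force"],p["finger_gap"],p["time"],p["joint_pos"])
for n in ["wrist","top"]:
    s=snapshot(n); cv2.imwrite(f"pics/{n}1.png",s["pixels"][:,:,::-1])
E
```

```text
[ 153.55041652 -579.91933611  404.19384349] [-1.79948720e+02 -5.60076481e-03  1.48275349e+01] [-0.25624401 -0.34928156 -0.03293674] 85.22055277281434 0.25 [-8.00659782e+01  7.49405056e+00  8.52948613e+01  1.20731118e-03
  8.72626592e+01 -4.89357378e+00]invalid input at $[0]: expected keys tx, ty, tz, ax, ay, az, hand
invalid input at $[0]: expected keys tx, ty, tz, ax, ay, az, hand
invalid input at $[0]: expected keys tx, ty, tz, ax, ay, az, hand
```

View pics/wrist1.png

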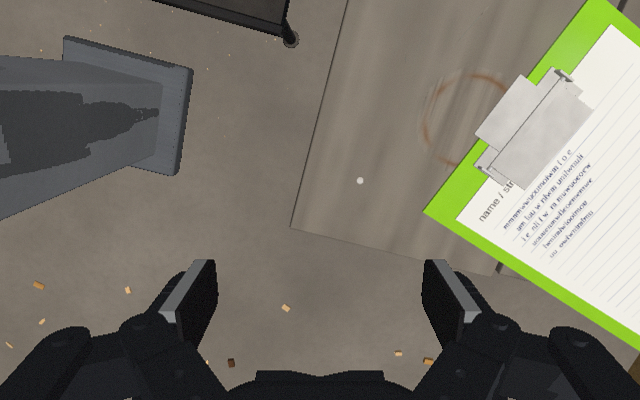

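The calls were refused because every key is required, so nothing moved and the view hasn't changed. I'll give all seven keys in each row.

```bash
python3 -m jog '[{"tx":0.27,"ty":-0.16,"tz":0,"ax":0,"ay":0,"az":0,"hand":0},{"tx":0.5,"ty":-0.3,"tz":0,"ax":0,"ay":0,"az":0,"hand":0},{"tx":0.75,"ty":-0.45,"tz":0,"ax":0,"ay":0,"az":0,"hand":0},{"tx":1,"ty":-0.6,"tz":0,"ax":0,"ay":0,"az":0,"hand":0},{"tx":1,"ty":-0.6,"tz":0,"ax":0,"ay":0,"az":0,"hand":0}]' 20
python3 - <<'E'
from h import *
p=sense(); print(p["tool_pos"],p["tcp_rot"],p["ft_force"],p["finger_gap"],p["time"],p["joint_pos"])
E
```

```text
time: 0.77
tool_pos: [278.8, -451.0, 404.8]
tcp_rot: [-179.9, -0.1, 15.0]
ft_force: [0.8, -0.3, 0.5]
finger_gap: 25.7
[ 278.84802246 -450.98455427  404.81661641] [-1.79942696e+02 -1.25578643e-01  1.50265335e+01] [ 0.84862563 -0.2545046   0.49235449] 25.65703898801661 0.7667 [-63.86102997  -3.35861404  96.34523224   0.13444726  87.04541594
  11.10540622]
```

```bash
python3 -m jog '[{"tx":0.25,"ty":-0.15,"tz":0,"ax":0,"ay":0,"az":0.15,"hand":0},{"tx":0.5,"ty":-0.3,"tz":0,"ax":0,"ay":0,"az":0.3,"hand":0},{"tx":0.75,"ty":-0.45,"tz":0,"ax":0,"ay":0,"az":0.45,"hand":0},{"tx":1,"ty":-0.6,"tz":0.1,"ax":0,"ay":0,"az":0.62,"hand":0},{"tx":1,"ty":-0.6,"tz":0.2,"ax":0,"ay":0,"az":0.62,"hand":0}]'
python3 - <<'E'
from h import *
p=sense(); print(p["tool_pos"],p["tcp_rot"],p["ft_force"],p["finger_gap"],p["time"],p["joint_pos"])
for n in ["wrist","top"]:
    s=snapshot(n); cv2.imwrite(f"pics/{n}2.png",s["pixels"][:,:,::-1])
E
```

```text
time: 1.18
tool_pos: [399.9, -327.9, 377.9]
tcp_rot: [179.8, -0.3, -13.4]
ft_force: [0.5, -0.9, 0.2]
finger_gap: 0.1
[ 399.87060399 -327.86571154  377.8590295 ] [179.84603318  -0.33383948 -13.38625195] [ 0.45910776 -0.87311951  0.17337693] 0.11923263435180932 1.1833 [-4.50481519e+01 -4.83987172e+00  1.00578791e+02  4.44342637e-02
  8.38961133e+01  5.83339645e+01]
```

View pics/wrist2.png

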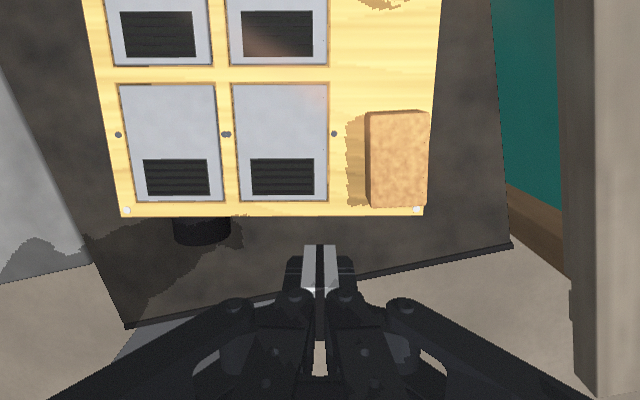

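The wrist view shows pads 1 to 4 at about (176,177), (282,177), (160,34) and (277,34). The fingers are shut at (320,265). I'll cross-check the pad positions from this view.

```bash
python3 - <<'E'
from h import *
from scipy.spatial.transform import Rotation as R
s=snapshot("wrist"); v=s["pixels"].max(axis=2)
p=sense(); print(p["tool_pos"],p["tcp_rot"]); Rt=R.from_euler('xyz',p["tcp_rot"],degrees=True).as_matrix()
for k,(u,w) in {1:(176,177),2:(282,177),3:(160,34),4:(277,34)}.items():
    m=np.zeros(v.shape,np.uint8); m[w-30:w+31,u-45:u+46]=v[w-30:w+31,u-45:u+46]<75
    m=cv2.morphologyEx(m,cv2.MORPH_CLOSE,np.ones((7,7))) 
    n,l,st,ce=cv2.connectedComponentsWithStats(m); i=l[w,u]
    X=plane(s,ce[i],76)
    print(k,st[i].tolist(),X.round(1),dep(s,*ce[i]).round(1),"tool shift mm",(Rt.T@(X+[0,0,173]-p["tool_pos"])).round(1))
E
```

```text
[ 398.11295723 -327.62738176  372.90336903] [-1.79901969e+02  1.57555541e-01 -1.28754922e+01]
1 [143, 155, 68, 37, 2364] [ 433.3 -220.5   76. ] [ 433.3 -220.6   76.2] tool shift mm [  10.8 -112.1  124.1]
2 [253, 155, 65, 37, 2362] [ 414.6 -302.1   76. ] [ 414.4 -301.9   74.8] tool shift mm [ 10.8 -28.4 123.9]
3 [120, 4, 78, 45, 3161] [ 533.8 -243.2   76. ] [ 533.8 -243.2   76. ] tool shift mm [ 113.8 -112.3  123.8]
4 [245, 4, 73, 46, 2757] [ 515.9 -328.6   76. ] [ 515.9 -328.6   75.8] tool shift mm [115.4 -25.1 123.6]
```

```bash
python3 -m jog '[{"tx":0.072,"ty":-0.19,"tz":0.1,"ax":0,"ay":0,"az":0,"hand":0},{"tx":0.072,"ty":-0.19,"tz":0.3,"ax":0,"ay":0,"az":0,"hand":0},{"tx":0.072,"ty":-0.19,"tz":0.5,"ax":0,"ay":0,"az":0,"hand":0},{"tx":0.072,"ty":-0.19,"tz":0.69,"ax":0,"ay":0,"az":0,"hand":0},{"tx":0.072,"ty":-0.19,"tz":0.69,"ax":0,"ay":0,"az":0,"hand":0}]'
python3 -m jog '[{"tx":0,"ty":0,"tz":0,"ax":0,"ay":0,"az":0,"hand":0},{"tx":0,"ty":0,"tz":0,"ax":0,"ay":0,"az":0,"hand":0}]'
python3 - <<'E'
from h import *
s=snapshot("wrist"); cv2.imwrite("pics/wrist3.png",s["pixels"][:,:,::-1])
E
```

```text
time: 1.75
tool_pos: [412.1, -303.2, 265.7]
tcp_rot: [-179.8, 0.5, -13.1]
ft_force: [-0.2, 0.7, -2.1]
finger_gap: -0.3
time: 1.92
tool_pos: [414.7, -305.1, 273.3]
tcp_rot: [179.9, -0.1, -13.1]
ft_force: [-0.1, -0.8, 0.2]
finger_gap: 0.1
```

View pics/wrist3.png

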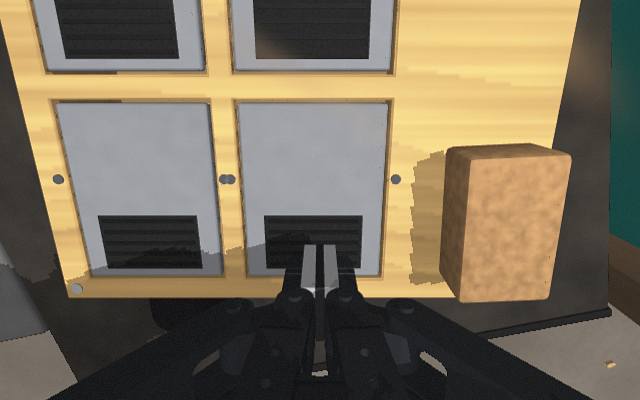

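The fingers hover over pad 2, with the tips at about (320,250) and the pad centred at (313,240). I'll lower them slowly.

```bash
python3 -m jog '[{"tx":0,"ty":0,"tz":0.03,"ax":0,"ay":0,"az":0,"hand":0},{"tx":0,"ty":0,"tz":0.06,"ax":0,"ay":0,"az":0,"hand":0},{"tx":0,"ty":0,"tz":0.09,"ax":0,"ay":0,"az":0,"hand":0},{"tx":0,"ty":0,"tz":0.12,"ax":0,"ay":0,"az":0,"hand":0},{"tx":0,"ty":0,"tz":0.14,"ax":0,"ay":0,"az":0,"hand":0}]'
python3 -m jog '[{"tx":0,"ty":0,"tz":0.01,"ax":0,"ay":0,"az":0,"hand":0},{"tx":0,"ty":0,"tz":0.02,"ax":0,"ay":0,"az":0,"hand":0},{"tx":0,"ty":0,"tz":0.03,"ax":0,"ay":0,"az":0,"hand":0}]'
python3 -m jog '[{"tx":0,"ty":0,"tz":0.01,"ax":0,"ay":0,"az":0,"hand":0},{"tx":0,"ty":0,"tz":0.02,"ax":0,"ay":0,"az":0,"hand":0}]'
```

```text
time: 2.38
tool_pos: [414.3, -303.8, 249.5]
tcp_rot: [-180.0, 0.0, -13.1]
ft_force: [0.0, 0.1, -0.7]
finger_gap: 0.1
time: 2.63
tool_pos: [414.4, -303.8, 246.8]
tcp_rot: [-180.0, 0.1, -13.1]
ft_force: [-11.1, 7.7, 24.6]
finger_gap: 0.2
time: 2.8
tool_pos: [414.5, -303.9, 245.7]
tcp_rot: [-180.0, 0.1, -13.1]
ft_force: [-19.8, 14.0, 43.3]
finger_gap: 0.2
```

Pad 2 pushed back with 43 N after about 3 mm of travel, so it is locked. I'll lift and move to pad 1.

```bash
python3 -m jog '[{"tx":0,"ty":0,"tz":-0.1,"ax":0,"ay":0,"az":0,"hand":0},{"tx":0,"ty":0,"tz":-0.18,"ax":0,"ay":0,"az":0,"hand":0},{"tx":0,"ty":-0.2,"tz":-0.18,"ax":0,"ay":0,"az":0,"hand":0},{"tx":0,"ty":-0.4,"tz":-0.18,"ax":0,"ay":0,"az":0,"hand":0},{"tx":0,"ty":-0.56,"tz":-0.18,"ax":0,"ay":0,"az":0,"hand":0}]'
python3 -m jog '[{"tx":0,"ty":0,"tz":0,"ax":0,"ay":0,"az":0,"hand":0},{"tx":0,"ty":0,"tz":0,"ax":0,"ay":0,"az":0,"hand":0}]'
```

```text
time: 3.22
tool_pos: [433.8, -221.1, 270.3]
tcp_rot: [-180.0, -0.1, -13.1]
ft_force: [-0.3, 0.4, 0.9]
finger_gap: -0.0
time: 3.38
tool_pos: [433.8, -221.3, 270.0]
tcp_rot: [180.0, -0.0, -12.9]
ft_force: [0.2, -1.0, -0.6]
finger_gap: -0.0
```

```bash
python3 -m jog '[{"tx":0,"ty":0,"tz":0.03,"ax":0,"ay":0,"az":0,"hand":0},{"tx":0,"ty":0,"tz":0.06,"ax":0,"ay":0,"az":0,"hand":0},{"tx":0,"ty":0,"tz":0.09,"ax":0,"ay":0,"az":0,"hand":0},{"tx":0,"ty":0,"tz":0.11,"ax":0,"ay":0,"az":0,"hand":0},{"tx":0,"ty":0,"tz":0.13,"ax":0,"ay":0,"az":0,"hand":0}]'
python3 -m jog '[{"tx":0,"ty":0,"tz":0.01,"ax":0,"ay":0,"az":0,"hand":0},{"tx":0,"ty":0,"tz":0.02,"ax":0,"ay":0,"az":0,"hand":0},{"tx":0,"ty":0,"tz":0.03,"ax":0,"ay":0,"az":0,"hand":0}]'
python3 -m jog '[{"tx":0,"ty":0,"tz":0.01,"ax":0,"ay":0,"az":0,"hand":0}]'
```

```text
time: 3.8
tool_pos: [433.1, -222.5, 249.4]
tcp_rot: [-180.0, 0.1, -13.1]
ft_force: [-0.4, 0.2, 0.1]
finger_gap: 0.1
time: 4.05
tool_pos: [433.4, -222.3, 245.6]
tcp_rot: [180.0, 0.0, -13.1]
ft_force: [-0.6, 0.9, 1.3]
finger_gap: 0.2
time: 4.13
tool_pos: [433.5, -222.2, 244.2]
tcp_rot: [180.0, -0.0, -13.1]
ft_force: [-2.1, 0.6, 1.0]
finger_gap: 0.2
```

At 244 mm pad 1 gives with only about 1 N, where pad 2 already pushed back with 43 N at 246 mm. I'll keep going in small steps.

```bash
python3 -m jog '[{"tx":0,"ty":0,"tz":0.015,"ax":0,"ay":0,"az":0,"hand":0},{"tx":0,"ty":0,"tz":0.03,"ax":0,"ay":0,"az":0,"hand":0}]'
python3 -m jog '[{"tx":0,"ty":0,"tz":0.015,"ax":0,"ay":0,"az":0,"hand":0},{"tx":0,"ty":0,"tz":0.03,"ax":0,"ay":0,"az":0,"hand":0},{"tx":0,"ty":0,"tz":0.04,"ax":0,"ay":0,"az":0,"hand":0}]'

```

```text
time: 4.3
tool_pos: [433.7, -222.2, 239.8]
tcp_rot: [180.0, -0.1, -13.1]
ft_force: [0.6, -1.1, 1.8]
finger_gap: 0.2
time: 4.55
tool_pos: [433.5, -222.0, 233.5]
tcp_rot: [-180.0, -0.0, -13.1]
ft_force: [0.6, -0.1, 1.0]
finger_gap: -0.2
```

```bash
python3 -m jog '[{"tx":0,"ty":0,"tz":0.015,"ax":0,"ay":0,"az":0,"hand":0},{"tx":0,"ty":0,"tz":0.03,"ax":0,"ay":0,"az":0,"hand":0},{"tx":0,"ty":0,"tz":0.045,"ax":0,"ay":0,"az":0,"hand":0},{"tx":0,"ty":0,"tz":0.06,"ax":0,"ay":0,"az":0,"hand":0}]'
python3 -m jog '[{"tx":0,"ty":0,"tz":0.01,"ax":0,"ay":0,"az":0,"hand":0},{"tx":0,"ty":0,"tz":0.02,"ax":0,"ay":0,"az":0,"hand":0}]'
python3 - <<'E'
from h import *
s=snapshot("wrist"); cv2.imwrite("pics/wrist4.png",s["pixels"][:,:,::-1])
E
```

```text
time: 4.88
tool_pos: [433.4, -222.0, 224.4]
tcp_rot: [-180.0, 0.0, -13.1]
ft_force: [0.1, -0.7, 1.6]
finger_gap: -0.1
time: 5.05
tool_pos: [433.4, -222.0, 221.4]
tcp_rot: [-180.0, 0.0, -13.1]
ft_force: [-0.5, 0.8, 1.5]
finger_gap: -0.2
```

View pics/wrist4.png

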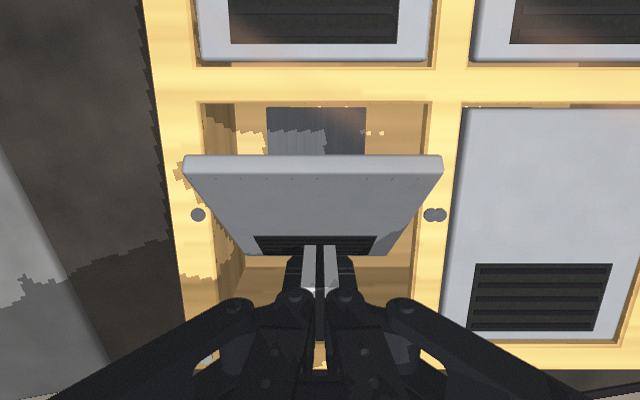

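Hatch 1 is tilted well open: its far edge is raised at row 160 and its near end is down in the box. I'll push on until it reaches the stop.

```bash
python3 -m jog '[{"tx":0,"ty":0,"tz":0.01,"ax":0,"ay":0,"az":0,"hand":0},{"tx":0,"ty":0,"tz":0.02,"ax":0,"ay":0,"az":0,"hand":0}]'
python3 -m jog '[{"tx":0,"ty":0,"tz":0.01,"ax":0,"ay":0,"az":0,"hand":0},{"tx":0,"ty":0,"tz":0.02,"ax":0,"ay":0,"az":0,"hand":0}]'
```

```text
time: 5.27
tool_pos: [433.7, -222.2, 220.2]
tcp_rot: [180.0, 0.0, -13.1]
ft_force: [-12.9, 7.5, 30.9]
finger_gap: 0.1
time: 5.43
tool_pos: [434.1, -222.4, 219.6]
tcp_rot: [180.0, 0.0, -13.1]
ft_force: [-24.9, 13.9, 56.5]
finger_gap: -0.0
```

The force rose to 56 N at 219.6 mm, so the hatch is on its stop. I'll lift straight up, clear of it.

```bash
python3 -m jog '[{"tx":0,"ty":0,"tz":-0.05,"ax":0,"ay":0,"az":0,"hand":0},{"tx":0,"ty":0,"tz":-0.15,"ax":0,"ay":0,"az":0,"hand":0},{"tx":0,"ty":0,"tz":-0.35,"ax":0,"ay":0,"az":0,"hand":0},{"tx":0,"ty":0,"tz":-0.6,"ax":0,"ay":0,"az":0,"hand":0},{"tx":0,"ty":0,"tz":-0.8,"ax":0,"ay":0,"az":0,"hand":0}]'
python3 -m jog '[{"tx":-0.15,"ty":0,"tz":0,"ax":0,"ay":0,"az":0,"hand":0},{"tx":-0.3,"ty":0,"tz":0,"ax":0,"ay":0,"az":0,"hand":0},{"tx":-0.3,"ty":0,"tz":0,"ax":0,"ay":0,"az":0,"hand":0},{"tx":-0.3,"ty":0,"tz":0,"ax":0,"ay":0,"az":0,"hand":0},{"tx":-0.3,"ty":0,"tz":0,"ax":0,"ay":0,"az":0,"hand":0}]'
python3 - <<'E'
from h import *
for n in ["wrist","top"]:
    s=snapshot(n); cv2.imwrite(f"pics/{n}5.png",s["pixels"][:,:,::-1])
    if n=="wrist":
        # depths along hatch 1's box-x line
        c=np.array([433.3+34*.973,-220.5-34*.23]) # pivot
        for a in range(-60,50,6):
            for h in [0]:
                pass
        K,R,t=np.array(s["intrinsics"]),np.array(s["R"]),np.array(s["t"])
        zz=s["z_map"]; vv,uu=np.mgrid[0:400,0:640]
        X=(np.stack([(uu-K[0,2])/K[0,0]*zz,(vv-K[1,2])/K[1,1]*zz,zz],-1)-t)@R
        d=X[...,:2]-c; a=d@[.973,-.23]; b=d@[.23,.973]
        sel=(abs(b)<10)&(zz>0)
        for q in range(-60,50,6):
            m=sel&(abs(a-q)<2)
            if m.sum(): print(q,np.percentile(X[m][:,2],[5,50,95]).round(1))
print(sense()["ft_force"],sense()["time"])
E
```

```text
time: 5.85
tool_pos: [433.3, -222.0, 337.5]
tcp_rot: [-180.0, -0.0, -13.1]
ft_force: [1.2, -1.3, 0.1]
finger_gap: -0.0
time: 6.27
tool_pos: [389.8, -212.0, 335.7]
tcp_rot: [180.0, -0.0, -13.1]
ft_force: [0.4, 0.4, -0.4]
finger_gap: 0.1
-60 [ 30.3 237.9 249. ]
-54 [ 2.9  4.5 74.6]
-48 [ 3.4  8.6 10.6]
-42 [ 8.9 10.  10.9]
-36 [34.2 35.9 38. ]
-30 [40.8 43.8 45.7]
-24 [48.1 50.1 52. ]
-18 [54.2 57.2 59. ]
-12 [60.3 62.7 65.1]
-6 [67.2 69.7 72.1]
0 [74.3 76.6 79. ]
6 [80.8 83.3 85.8]
12 [88.1 90.3 92.5]
18 [94.6 97.1 99.5]
24 [ 97.   98.9 100.5]
36 [ 3.6 71.9 75.2]
42 [ 2.9 74.3 75.7]
48 [2.6 3.7 5. ]
[ 0.17300078 -0.47625944  0.57283705] 6.3667
```

View pics/wrist5.png

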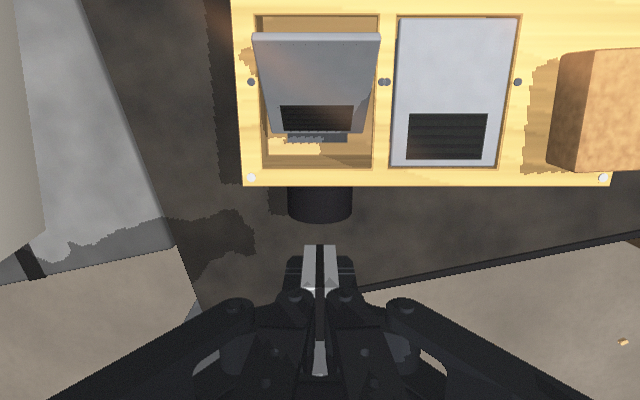

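View pics/top5.png

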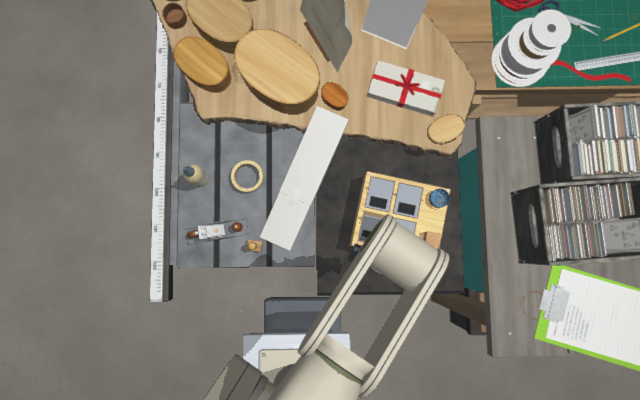

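The depth profile has a slope of 1.133, which puts hatch 1 at 0.85 rad, its stop. Hatch 2 is flush, the tin, block and other items look undisturbed, and the hand is clear.

```bash
python3 - <<'E'
from bench import *
print(hand_in())
E
```

```text
the job is handed in; nothing more can be done
None
```

I found the unlocked hatch on the second try: it is hatch_1 (near, left), and I pushed it open to its stop and handed the job in at about 6.4 s.

- **Hatch 2:** I pressed this one first. It gave about 3 mm and pushed back with 43 N, so it is locked, and it looked flush again afterwards.
- **Hatch 1:** It moved under 1–2 N. The fingertips went about 29 mm down before meeting the stop, where the vertical force peaked at 56 N (limit 80 N).
- **Hatches 3 and 4:** I never touched them.

After lifting away, the wrist camera's depth readings put hatch_1 at about 0.85 rad. The force reading was back to zero within noise, with the tips about 85 mm above the box top. In the last pictures the tin, bottle, plane, tape and stamp looked unmoved in the top view. The arm partly hid the sanding block there, but it looked undisturbed in the wrist view. I compared these by eye rather than re-measuring them.

No check disagreed. My first move commands were refused because keys were missing, so nothing moved.

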